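# Find the bench weights with a loose core

### The job

These three sealed bench weights each hide a heavy metal core, and in some the bond has failed. Take them one at a time: pick one up, tilt it well end-down one way and the other to feel whether its core shifts, then set it down gently before taking the next, in the wooden tray if the core shifts and on the kiln tile if it is solid, lid up. Leave the cup and the bangle alone.

Things in the scene. Friction and masses are not known exactly. Their poses are not given: they have to be found in the camera images.
- weight_a: Sealed flat aluminium bench weight, a closed tin 96 (its x) x 48 (its y) x 38 mm high (z); origin at the centre of its underside, z up through the riveted lid. Grip it across the 48 mm. Hidden inside lies one 320 g round metal core, 36 mm dia., 26 mm high, in a cavity 88 mm long and 40 mm wide. The whole weighs about 440 g. Nothing visible tells which cores are loose.
- weight_b: Second bench weight, outside just like weight_a. A bonded core is stuck to the floor wherever it was put (up to 15 mm off the middle along x) and never moves. A loose one slides freely, to 26 mm either side of the middle along x, once the tin is tilted end-down by 10 degrees (tilt 15 to 35 degrees to be sure), and stays at that end when the tin is levelled.
- weight_c: Third bench weight, outside just like weight_a. From one end to the other a loose core shifts the tin's moment about its y axis by about 0.16 N m (more towards an end that was tilted down); a bonded core by nothing. Neither name nor place tells which core is loose. The open, lidless shell with a core in it farther back only shows the inside; it is not one of the three.
- tray: Shallow open wooden tray for failed weights, fixed to the bench, 170 (its x) x 210 (its y) mm outside, walls 6 mm thick and 18 mm high, floor 6 mm thick; origin at the centre of its underside, z up. It holds two weights side by side along its y, each with its length along the tray's x.
- tile: Flat kiln tile for sound weights, fixed to the bench, a rough footed slab 125 (its x) x 165 (its y) x 22 mm high with a flat top; origin at the centre of its underside, z up. It takes two weights side by side along its y, each with its length along the tile's x. Tray and tile may stand on either side of the weights.
- cup: Bystander: red plastic beaker, 71 mm dia., 50 mm high, loose; origin at the centre of its underside. Leave alone.
- bangle: Bystander: carved horn bangle lying flat, 70 mm dia., 22 mm high, loose; origin at the centre of its underside. Leave alone.

How it is judged:
By the outcome, as a careful person would: the job done as asked, in the order asked, and still so for the second after the job is handed in, with the robot touching nothing.
It also fails if it takes over 72 s, if anything falls off the work surface, if the arm or the gripper's body presses on something with over 40 N, if the wrist force passes 120 N, or if a joint passes its speed limit or range.

### The arm

A 6-joint arm with a two-finger parallel gripper is mounted at the origin on a cart in front of the work surface, level with it; the furniture and walls round the work are solid. World frame = base frame: x ahead of the robot, y to its left, z up, the work surface at z = 0. Lengths are in m, angles in rad, forces in N, time in s.
With the tool pointing down it reaches from about 0.3 to 0.875 m from the base axis. Payload 6.4 kg.
Tool frame: the origin (TCP) lies between the finger pads; the fingertips stand 11 mm ahead of it and the grasp point (between the pads) lies 8 mm behind it (ctrl.tcp_to_tips is the y of the fingertips in the tool frame, in m); y points along the fingers, x is the direction in which the jaws open and shut, and the axes are right-handed (so a half turn about y gives the same grasp; the last joint's range is limited). The gripper opens to 85 mm and grips with 20 to 120 N. Pads are 22 mm wide; open, the fingers measure 114 mm over their backs; the gripper's body (76 mm by 85 mm) begins 54 mm behind the grasp point. The pads swing forward as they close: fully open they stand 13 mm farther back than shut.
Start: joints at [-1.514, 0.181, 1.607, -0, 1.354, -0.206], TCP at [0.149, -0.555, 0.242] pointing down, gripper open.
Joint ranges: [-2.99, 2.99], [-0.89, 2.07], [0.3, 2.58], [-1.14, 4.28], [0, 2.63], [-3.12, 3.12]. Speed limits (rad/s): [2.57, 2.57, 3.01, 3.14, 3.14, 3.14].

### API

Orientations are given as a unit quaternion [w, x, y, z].
In Python, from bench import ctrl gives the robot as it stands.
- The arm moves only by the tool apply_moves, never from a script. Its argument "plan" is text: rows parted by semicolons, each of 7 numbers parted by spaces: the shift along the tool's x, y, z each as a share of 0.05 m, from -1 to 1, then the turn, a rotation vector about the tool's x, y, z each as a share of 0.12 rad, from -1 to 1, then the opening, from 0 (shut) to 1 (fully open). In form: dx dy dz wx wy wz claw; .... A call has exactly 5 rows; each row shifts and turns the commanded pose from where the row before left it, along the tool's axes as they then stand; what a row does not reach is not made up. A row lasts 1/10 s, in which the tool goes at most 50 mm and 8.59 degrees, less where a joint would pass 70% of its speed; a pose out of reach is approached as far as the arm can. A call with a number of a shift or a turn outside -1 to 1 is refused whole. A call with a gripper value outside its range is refused whole. The fingers move at their own pace and stop on an object; the grip force is fixed at half the most. Time passes only in rows, so rows that do not move let the fingers close, or fill a call up. It gives the time, the measured TCP pose, the force and the opening at its end, in the units of the state.
- ctrl.get_obs(): the state, without advancing time (a new reading comes with each control period).
- ctrl.camera(name): name is "side" or "top" or "wrist"; returns the picture (480x640x3 uint8, red, green, blue); there is no depth.
- ctrl.get_calibration(name): a dict with "intrinsics" (3x3 intrinsics, pixels), "R" (3x3) and "t" (3): a world point X has camera coordinates R X + t. Camera axes: x right, y down, z forward; pixel columns grow to the right and rows downward; lengths in m; the calibration is good to about 2 mm. A picture is of the moment at which its call begins: read the wrist's pose just before it. get_calibration takes no time and is no camera call; for the wrist camera it gives the pose at the moment of the call.
- ctrl.hand_in(): hands the job in, once; it reports no verdict.
Trained networks look in the newest picture that a camera, given by its name, has taken for a name from the list of things; names that differ only in an ending like _2 or _b are one class to them, and where a whole thing is asked for, a point or a joint stands for the part that bears it (a point fixed in the world has none). Each returns a list of dicts, best first, with "score" (0 to 1); they miss things now and then, are a little off and sometimes report something else, mostly with a low value. They report only what shows in the picture. A call takes as long as a camera call.
- ctrl.recognise(camera, target): "point" ([x, y, z] in m, in world coordinates, good to about 4 mm: the middle of the surface that is visible of it).
The state is a dict: "time_s": time; "q": joint angles; "dq": joint speeds; "joint_efforts": joint torques, N m; "eef_pos": TCP position; "eef_rot": TCP orientation; "wrist_force": force on the tool from outside, world axes, zero at the start; "torque": the same for the moment, N m; "opening": opening from 0.0 (shut) to 1.0 (fully open).
Only numpy, scipy, OpenCV 4.12 (cv2) and the standard library are available. Lean on these libraries where they do the work, as an engineer would, in place of code of your own. Each camera call takes 0.05 s, during which the arm holds its last target.

## Working session

There is one attempt and no reset: what is moved stays moved. The work goes in short steps, Python scripts to look and compute and a tool call to move; the robot and the scene stay as the last step left them, time stands still between calls to the robot, and variables do not carry over. Pictures are saved under pics/ and viewed, and the job is handed in when it is done.

Besides the shell and the picture viewer there is one more tool, called after "Call:" as a command line: name --argument value ..., lists and objects as JSON in quotes. apply_moves: Moves the arm, as the interface text tells. Shift numbers are shares of 0.05 m and turn numbers shares of 0.12 rad, none past 1 either way. Its arguments: {"type":"object","properties":{"plan":{"type":"string"}},"required":["plan"]}

```bash
mkdir -p pics; ls; python3 - <<'E'
from bench import ctrl
import cv2,numpy as np
o=ctrl.get_obs();print(o, ctrl.tcp_to_tips)
for n in ["top","side"]:
    im=ctrl.camera(n);cv2.imwrite(f"pics/{n}0.png",im[:,:,::-1])
    for t in ["weight_a","tray","tile","cup","bangle"]:
        for d in ctrl.recognise(n,t): print(n,t,d)
    c=ctrl.get_calibration(n);print(c)
E
```

```text
pics
{'time_s': 0.0, 'q': array([-1.51433166e+00,  1.81564311e-01,  1.60798995e+00,  2.59038800e-06,
        1.35383310e+00, -2.06349858e-01]), 'dq': array([ 0.00016372, -0.00268217,  0.0004733 , -0.00060687, -0.00123434,
       -0.00074927]), 'joint_efforts': array([ 4.13415901e-04, -4.44865537e+01, -3.51336658e+01, -2.30826645e-04,
        9.11877549e-03, -1.82320906e-05]), 'eef_pos': array([ 0.14934376, -0.55471169,  0.2413798 ]), 'eef_rot': array([ 0.56168519, -0.560722  ,  0.43058767, -0.42976138]), 'wrist_force': array([ 0.12595706, -0.03739346, -0.24671189]), 'torque': array([-0.00642963, -0.00538165,  0.0799062 ]), 'opening': 0.9987180415374524} 0.011
top weight_a {'point': [0.4739, -0.1067, 0.0408], 'score': 0.98}
top weight_a {'point': [0.6441, -0.0201, 0.0388], 'score': 0.93}
top weight_a {'point': [0.4769, 0.0165, 0.0367], 'score': 0.74}
top tray {'point': [0.5762, -0.2992, 0.009], 'score': 0.92}
top cup {'point': [0.4177, 0.1646, 0.0105], 'score': 0.62}
top bangle {'point': [0.4243, -0.2774, 0.0227], 'score': 0.62}
{'intrinsics': array([[440.55827794,   0.        , 314.5
[... 369 characters left out ...]
score': 0.95}
side weight_a {'point': [0.6451, -0.0365, 0.0341], 'score': 0.81}
side weight_a {'point': [0.4707, -0.1234, 0.0402], 'score': 0.57}
side tray {'point': [0.5767, -0.3159, 0.0058], 'score': 0.79}
side tile {'point': [0.562, 0.1788, 0.0215], 'score': 0.73}
side cup {'point': [0.4173, 0.1396, 0.0334], 'score': 0.6}
{'intrinsics': array([[440.82513054,   0.        , 321.58096454],
       [  0.        , 440.82513054, 237.04369336],
       [  0.        ,   0.        ,   1.        ]]), 'R': array([[ 0.99958745, -0.02848278, -0.00369571],
       [-0.02006348, -0.60038498, -0.7994594 ],
       [ 0.02055198,  0.79920374, -0.60070875]]), 't': array([-0.53191069,  0.02883003,  1.02510825])}
```

View pics/top0.png

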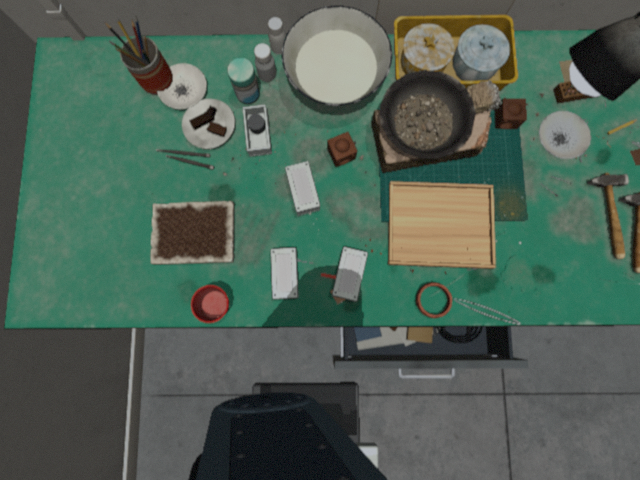

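View pics/side0.png

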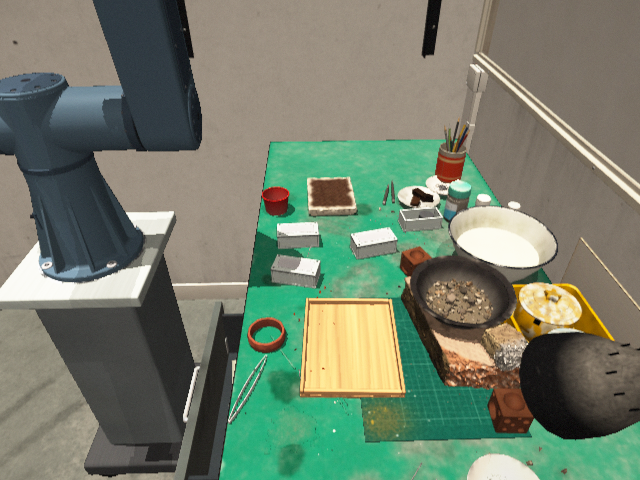

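```bash
cat > h.py <<'E'
import numpy as np
def ray(c,uv,z):
    K,R,t=map(np.array,(c["intrinsics"],c["R"],c["t"]))
    d=R.T@np.linalg.solve(K,np.array([uv[0],uv[1],1.]));o=-R.T@t
    return o+d*(z-o[2])/d[2]
def proj(c,X):
    K,R,t=map(np.array,(c["intrinsics"],c["R"],c["t"]))
    p=K@(R@np.array(X,float)+t);return p[:2]/p[2]
E
python3 - <<'E'
import cv2
a=cv2.imread("pics/top0.png")[150:330,180:420];a=cv2.resize(a,None,fx=3.3,fy=3.3,interpolation=cv2.INTER_CUBIC);cv2.imwrite("pics/t1.png",a)
a=cv2.imread("pics/side0.png")[160:410,220:430];a=cv2.resize(a,None,fx=2.4,fy=2.4,interpolation=cv2.INTER_CUBIC);cv2.imwrite("pics/s1.png",a)
from bench import ctrl
from h import *
ct=ctrl.get_calibration("top");cs=ctrl.get_calibration("side")
for c in (ct,cs): print("cam pos",-np.array(c["R"]).T@np.array(c["t"]))
# tray outer top corners z=.018
for uv in [(390,182),(494,184),(495,268),(388,265)]: print("top tray",ray(ct,uv,.018))
for uv in [(307,299),(394,298),(405,396),(300,394)]: print("side tray",ray(cs,uv,.018))
for uv in [(153,204),(233,202),(232,262),(151,262)]: print("top tile",ray(ct,uv,.022))
for uv in [(308,178),(352,178),(356,208),(309,209)]: print("side tile",ray(cs,uv,.022))
E
```

```text
cam pos [ 0.38931884 -0.05328219  0.88708107]
cam pos [ 0.51120168 -0.81711153  0.63687415]
top tray [ 0.6610904  -0.19790111  0.018     ]
top tray [ 0.65478986 -0.40917841  0.018     ]
top tray [ 0.4830149  -0.39811621  0.018     ]
top tray [ 0.49047588 -0.18793491  0.018     ]
side tray [ 0.49789382 -0.19579252  0.018     ]
side tray [ 0.66941916 -0.19854918  0.018     ]
side tray [ 0.65204429 -0.41551964  0.018     ]
side tray [ 0.48636265 -0.406827    0.018     ]
top tile [0.61807466 0.2850728  0.022     ]
top tile [0.620776   0.12215444 0.022     ]
top tile [0.49821249 0.12090556 0.022     ]
top tile [0.49939213 0.28217813 0.022     ]
side tile [0.50178752 0.27990313 0.022     ]
side tile [0.6260077  0.27554438 0.022     ]
side tile [0.62324911 0.12095327 0.022     ]
side tile [0.50370851 0.12040429 0.022     ]
```

View pics/t1.png

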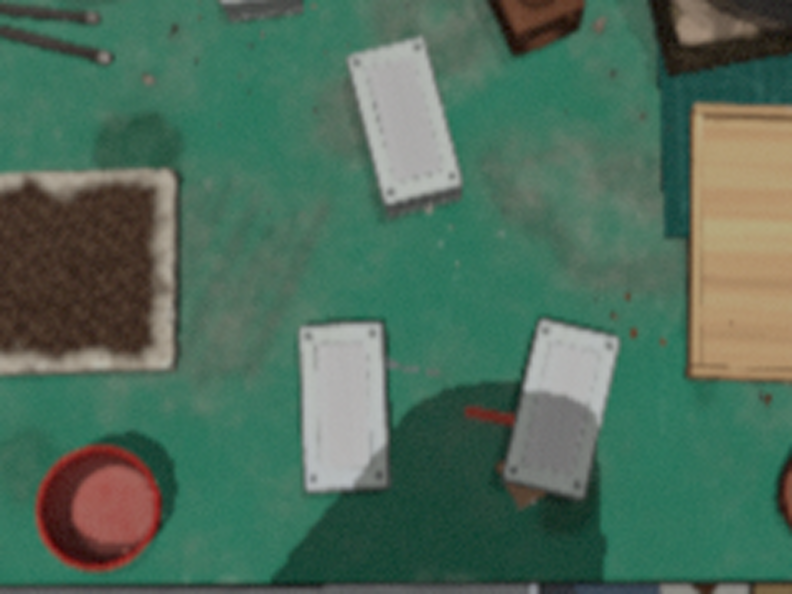

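View pics/s1.png

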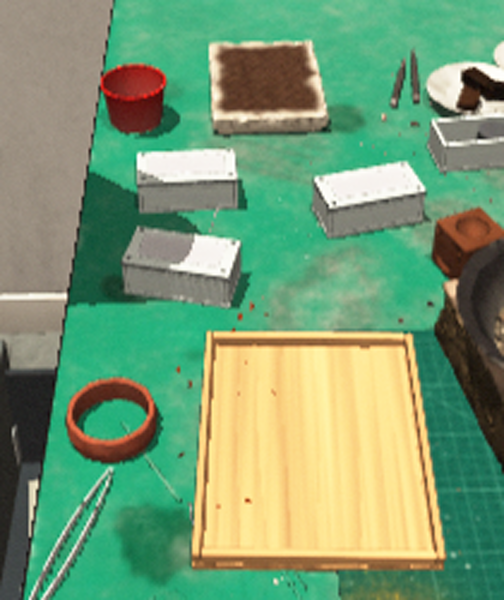

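```bash
cat >> h.py <<'E'
from scipy.spatial.transform import Rotation as Ro
def rot(q): return Ro.from_quat([q[1],q[2],q[3],q[0]])
def plan(o,pos,R,n,claw,dec=2):
    """n rows from measured pose to target, interpolated in world"""
    p0=np.array(o["eef_pos"]);r0=rot(o["eef_rot"]);rv=(r0.inv()*R).as_rotvec()
    rows=[];p=p0;r=r0
    for i in range(1,n+1):
        pt=p0+(np.array(pos)-p0)*i/n; rt=r0*Ro.from_rotvec(rv*i/n)
        d=np.round(r.inv().apply(pt-p)/.05,dec); w=np.round((r.inv()*rt).as_rotvec()/.12,dec)
        p=p+r.apply(d*.05); r=r*Ro.from_rotvec(w*.12)
        rows.append(" ".join("%g"%x for x in [*(d+0.),*(w+0.),claw]))
        if max(abs(d))>1 or max(abs(w))>1: print("OVER",d,w)
    for i in range(0,n,5): print("; ".join(rows[i:i+5]))
def down(yaw):
    """tool y down, tool x at angle 'yaw' in world xy"""
    x=np.array([np.cos(yaw),np.sin(yaw),0]);y=np.array([0,0,-1.]);z=np.cross(x,y)
    return Ro.from_matrix(np.column_stack([x,y,z]))
def rect(P):
    P=np.array(P)[:,:2];c=P.mean(0);q,s,v=np.linalg.svd(P-c);a=v[0]
    return c,np.degrees(np.arctan2(a[1],a[0]))
E
python3 - <<'E'
from bench import ctrl
from h import *
ct=ctrl.get_calibration("top");cs=ctrl.get_calibration("side")
T={"F":[(348,58),(422,38),(462,188),(388,204)],"L":[(300,325),(383,322),(387,487),(306,491)],"R":[(542,320),(618,338),(582,498),(503,484)]}
S={"L":[(138,150),(236,150),(238,186),(138,181)],"F":[(314,178),(408,163),(427,194),(326,210)],"R":[(133,229),(241,238),(234,277),(123,264)]}
for k in T:
    for c,D,s,ox,oy in((ct,T,3.3,180,150),(cs,S,2.4,220,160)):
        P=[ray(c,(u/s+ox,v/s+oy),.038) for u,v in D[k]]
        print(k,*rect(P),[np.round(np.linalg.norm(P[i]-P[i-1]),3) for i in range(4)])
o=ctrl.get_obs();print(rot(o["eef_rot"]).as_matrix().round(3))
print(ctrl.get_calibration("wrist"))
E
```

```text
F [ 0.64665108 -0.01997408] -165.2382019348703 [np.float64(0.095), np.float64(0.047), np.float64(0.098), np.float64(0.045)]
F [ 0.64939234 -0.02578581] 13.590631290723733 [np.float64(0.05), np.float64(0.095), np.float64(0.051), np.float64(0.098)]
L [0.47432601 0.01588192] -177.89791618484387 [np.float64(0.098), np.float64(0.049), np.float64(0.097), np.float64(0.047)]
L [0.47813857 0.01121217] -7.138562203370934 [np.float64(0.051), np.float64(0.097), np.float64(0.059), np.float64(0.095)]
R [ 0.4712163  -0.11131832] 165.36180091778232 [np.float64(0.099), np.float64(0.046), np.float64(0.096), np.float64(0.046)]
R [ 0.4756438  -0.11503843] -11.524421141538465 [np.float64(0.048), np.float64(0.097), np.float64(0.052), np.float64(0.097)]
[[ 0.26   0.     0.966]
 [-0.966  0.     0.26 ]
 [-0.    -1.     0.   ]]
{'intrinsics': array([[394.48585639,   0.        , 317.43352543],
       [  0.        , 394.48585639, 231.64628905],
       [  0.        ,   0.        ,   1.        ]]), 'R': array([[ 2.61420849e-01, -9.65224903e-01, -1.63936738e-04],
       [-9.24269671e-01, -2.50377504e-01,  2.88160858e-01],
       [-2.78181083e-01, -7.51797344e-02, -9.57582003e-01]]), 't': array([-0.57564525, -0.03984411,  0.37798682])}
```

```bash
python3 - <<'E'
from bench import ctrl
from h import *
plan(ctrl.get_obs(),[.46,-.113,.2],down(np.radians(-104)),15,1)
E
```

```text
-0.46 0.06 0.55 0 0.28 0 1; -0.48 0.05 0.54 0 0.28 0 1; -0.5 0.06 0.52 0 0.29 0 1; -0.52 0.06 0.5 0 0.28 0 1; -0.53 0.05 0.49 0 0.28 0 1
-0.55 0.06 0.47 0 0.28 0 1; -0.56 0.05 0.45 0 0.28 0 1; -0.58 0.06 0.43 0 0.28 0 1; -0.59 0.06 0.41 0 0.29 0 1; -0.61 0.05 0.38 0 0.28 0 1
-0.62 0.06 0.37 0 0.28 0 1; -0.63 0.06 0.35 0 0.28 0 1; -0.64 0.05 0.33 0 0.28 0 1; -0.65 0.06 0.3 0 0.28 0 1; -0.67 0.06 0.28 0 0.29 0 1
```

Call:
apply_moves --plan "-0.46 0.06 0.55 0 0.28 0 1; -0.48 0.05 0.54 0 0.28 0 1; -0.5 0.06 0.52 0 0.29 0 1; -0.52 0.06 0.5 0 0.28 0 1; -0.53 0.05 0.49 0 0.28 0 1"

```text
time_s: 1.1
eef_pos: [0.2535, -0.4066, 0.2282]
eef_rot: [-0.522, 0.522, -0.476, 0.477]
wrist_force: [0.2, -0.4, -0.5]
opening: 0.999
```

Call:
apply_moves --plan "-0.55 0.06 0.47 0 0.28 0 1; -0.56 0.05 0.45 0 0.28 0 1; -0.58 0.06 0.43 0 0.28 0 1; -0.59 0.06 0.41 0 0.29 0 1; -0.61 0.05 0.38 0 0.28 0 1"

```text
time_s: 1.6
eef_pos: [0.3569, -0.2591, 0.2144]
eef_rot: [-0.48, 0.48, -0.519, 0.519]
wrist_force: [0.9, 0.6, 0.3]
opening: 0.999
```

Call:
apply_moves --plan "-0.62 0.06 0.37 0 0.28 0 1; -0.63 0.06 0.35 0 0.28 0 1; -0.64 0.05 0.33 0 0.28 0 1; -0.65 0.06 0.3 0 0.28 0 1; -0.67 0.06 0.28 0 0.29 0 1"

```text
time_s: 2.1
eef_pos: [0.4607, -0.1116, 0.2]
eef_rot: [-0.435, 0.435, -0.557, 0.558]
wrist_force: [0.3, -1.3, -0.4]
opening: 0.999
```

```bash
cat > look.py <<'E'
import sys,cv2
from bench import ctrl
from h import *
o=ctrl.get_obs();c=ctrl.get_calibration("wrist");im=ctrl.camera("wrist")
cv2.imwrite(f"pics/{sys.argv[1]}.png",im[:,:,::-1]);import pickle;pickle.dump(c,open(f"pics/{sys.argv[1]}.pkl","wb"))
print(o["time_s"],o["eef_pos"].round(4),rot(o["eef_rot"]).as_matrix().round(3).tolist(),o["opening"],o["wrist_force"].round(2),o["torque"].round(3))
E
python3 look.py w1
```

```text
2.1 [ 0.4607 -0.1116  0.2   ] [[-0.244, 0.001, 0.97], [-0.97, -0.0, -0.244], [0.0, -1.0, 0.001]] 0.9990003874775567 [ 0.25 -1.26 -0.41] [-0.009 -0.012 -0.006]
```

View pics/w1.png

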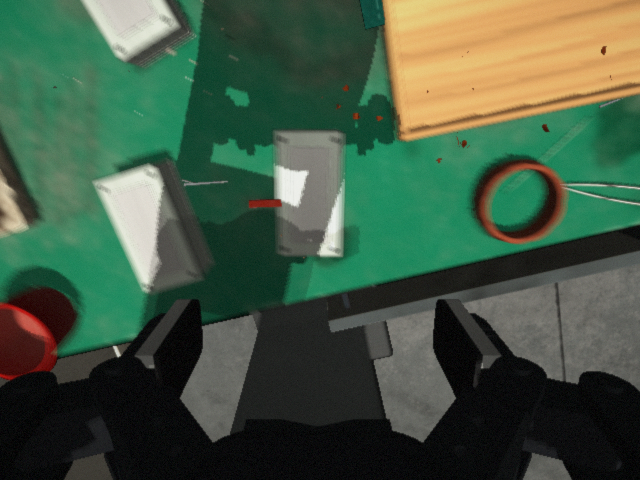

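```bash
python3 - <<'E'
import pickle
from h import *
c=pickle.load(open("pics/w1.pkl","rb"))
for n,D in {"R":[(275,131),(344,131),(344,256),(278,255)],"L":[(95,181),(157,163),(203,272),(147,292)]}.items():
    P=[ray(c,p,.038) for p in D];print(n,*rect(P),[np.round(np.linalg.norm(P[i]-P[i-1]),3) for i in range(4)])
for uv in [(400,139),(384,10)]: print("tray",ray(c,uv,.018))
from bench import ctrl
R=P=None
plan(ctrl.get_obs(),[.4725,-.112,.09],down(np.radians(-104)),5,1)
for d in ctrl.recognise("wrist","weight_a"): print(d)
E
```

```text
R [ 0.47345958 -0.11069476] 166.72861758025394 [np.float64(0.095), np.float64(0.05), np.float64(0.096), np.float64(0.052)]
L [0.4779076  0.01518379] -177.3991160516457 [np.float64(0.095), np.float64(0.05), np.float64(0.091), np.float64(0.05)]
tray [ 0.49631609 -0.18784415  0.018     ]
tray [ 0.58692969 -0.19322328  0.018     ]
0.01 0.44 0.04 0 0 0 1; 0.01 0.44 0.05 0 -0.01 -0.01 1; 0 0.44 0.04 -0.01 0 0 1; 0.01 0.43 0.04 0 0 -0.01 1; 0.01 0.44 0.04 0 -0.01 0 1
{'point': [0.613, -0.0261, 0.0373], 'score': 0.93}
{'point': [0.477, -0.1122, 0.0371], 'score': 0.87}
{'point': [0.483, 0.0079, 0.033], 'score': 0.58}
```

Call:
apply_moves --plan "0.01 0.5 0.05 0 0 0 1; 0.01 0.5 0.05 0 0 0 1; 0.01 0.5 0.05 0 0 0 1; 0.01 0.5 0.05 0 0 0 1; 0 0.4 0.04 0 0 0 1"

```text
time_s: 2.7
eef_pos: [0.4705, -0.1181, 0.0786]
eef_rot: [0.435, -0.435, 0.558, -0.557]
wrist_force: [0.5, 0.5, 0.2]
opening: 0.999
```

```bash
python3 look.py w2; python3 - <<'E'
from bench import ctrl
from h import *
plan(ctrl.get_obs(),[.473,-.112,.020],down(np.radians(-103.7)),4,.8)
E
```

```text
2.7 [ 0.4705 -0.1181  0.0786] [[-0.242, -0.001, 0.97], [-0.97, 0.0, -0.242], [0.0, -1.0, -0.001]] 0.9989647638210299 [0.54 0.46 0.16] [-0.051  0.052  0.01 ]
-0.03 0.28 0.01 0.01 -0.01 0 0.8; -0.03 0.28 0.02 0.01 -0.02 0 0.8; -0.03 0.28 0.01 0.01 -0.01 -0.01 0.8; -0.03 0.28 0.02 0.01 -0.01 0 0.8
```

View pics/w2.png

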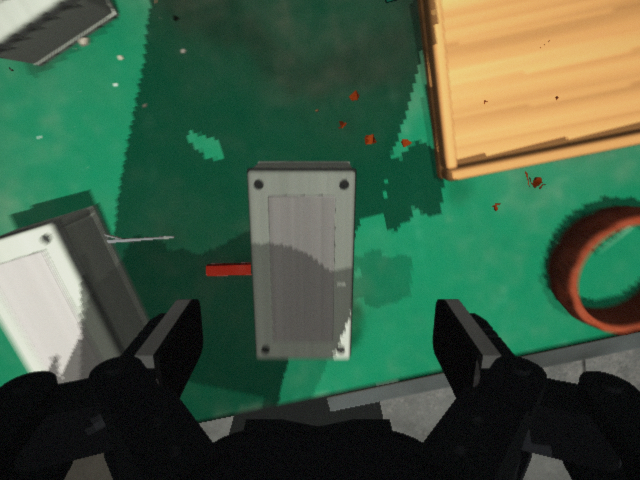

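```bash
python3 - <<'E'
import pickle
from h import *
c1=pickle.load(open("pics/w1.pkl","rb"));c=pickle.load(open("pics/w2.pkl","rb"))
P=[ray(c,p,.038) for p in [(248,169),(355,169),(352,360),(257,360)]];print(*rect(P),[np.round(np.linalg.norm(P[i]-P[i-1]),3) for i in range(4)])
for z in(0,.005,.01,.02): print(z,ray(c1,(248,203),z),ray(c,(206,270),z))
from bench import ctrl
plan(ctrl.get_obs(),[*rect(P)[0],.022],down(np.radians(-103.7)),4,.8)
E
```

```text
[ 0.47272581 -0.11318646] 166.37694179542132 [np.float64(0.096), np.float64(0.046), np.float64(0.096), np.float64(0.048)]
0 [ 0.47320509 -0.0548473   0.        ] [ 0.4721062  -0.05433154  0.        ]
0.005 [ 0.47406767 -0.05598648  0.005     ] [ 0.47373485 -0.05629965  0.005     ]
0.01 [ 0.47493026 -0.05712566  0.01      ] [ 0.4753635  -0.05826776  0.01      ]
0.02 [ 0.47665542 -0.05940401  0.02      ] [ 0.47862081 -0.06220399  0.02      ]
-0.02 0.27 0.01 0.01 -0.01 0 0.8; -0.03 0.27 0.02 0.01 -0.02 0 0.8; -0.02 0.27 0.01 0.01 -0.01 -0.01 0.8; -0.03 0.27 0.02 0.01 -0.01 0 0.8
```

Call:
apply_moves --plan "-0.03 0.28 0.02 0.01 -0.01 0 0.9; -0.03 0.28 0.02 0.01 -0.02 0 0.9; -0.03 0.28 0.01 0.01 -0.01 0 0.9; -0.02 0.28 0.01 0 -0.01 0 0.9; 0 0 0 0 0 0 0.9"

```text
time_s: 3.25
eef_pos: [0.4741, -0.1128, 0.0225]
eef_rot: [-0.437, 0.437, -0.556, 0.556]
wrist_force: [-0.6, 1.1, 0.0]
opening: 0.9
```

Call:
apply_moves --plan "0 0 0 0 0 0 0; 0 0 0 0 0 0 0; 0 0 0 0 0 0 0; 0 0 0 0 0 0 0; 0 0 0 0 0 0 0"

```text
time_s: 3.75
eef_pos: [0.4762, -0.1135, 0.0249]
eef_rot: [-0.438, 0.436, -0.554, 0.558]
wrist_force: [-0.4, 1.3, 5.7]
opening: 0.549
```

Call:
apply_moves --plan "0 -0.2 0 0 0 0 0; 0 -0.5 0 0 0 0 0; 0 -0.6 0 0 0 0 0; 0 -0.6 0 0 0 0 0; 0 -0.3 0 0 0 0 0"

```text
time_s: 4.25
eef_pos: [0.4756, -0.1134, 0.1365]
eef_rot: [-0.438, 0.436, -0.554, 0.558]
wrist_force: [-0.1, -0.2, -3.4]
opening: 0.553
```

Call:
apply_moves --plan "0 0 0 0 0 0 0; 0 0 0 0 0 0 0; 0 0 0 0 0 0 0; 0 0 0 0 0 0 0; 0 0 0 0 0 0 0"

```text
time_s: 4.75
eef_pos: [0.4744, -0.1127, 0.1327]
eef_rot: [-0.437, 0.436, -0.556, 0.556]
wrist_force: [-0.6, -0.1, -3.9]
opening: 0.55
```

```bash
cat > tq.py <<'E'
from bench import ctrl
from h import *
o=ctrl.get_obs();R=rot(o["eef_rot"])
print(o["time_s"],o["eef_pos"].round(4),"open",round(o["opening"],3),"F tool",R.inv().apply(o["wrist_force"]).round(2),"T tool",R.inv().apply(o["torque"]).round(4),"tilt",np.degrees(np.arctan2(R.as_matrix()[2,2],-R.as_matrix()[2,1])).round(1))
E
python3 tq.py; python3 look.py w3
```

```text
4.75 [ 0.4744 -0.1127  0.1327] open 0.55 F tool [ 0.22  3.87 -0.59] T tool [ 0.0548 -0.0282 -0.012 ] tilt 0.1
4.75 [ 0.4744 -0.1127  0.1327] [[-0.237, 0.002, 0.972], [-0.972, 0.0, -0.237], [-0.0, -1.0, 0.002]] 0.5503496593587517 [-0.62 -0.07 -3.87] [-0.025 -0.05   0.028]
```

View pics/w3.png

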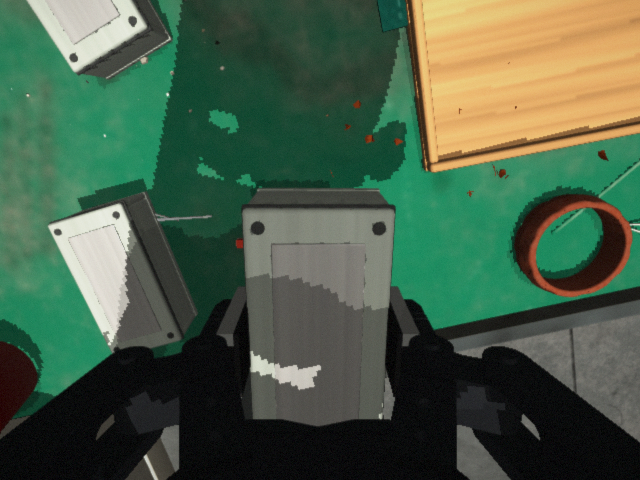

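Call:
apply_moves --plan "0 0 0 1 0 0 0; 0 0 0 1 0 0 0; 0 0 0 1 0 0 0; 0 0 0 0.9 0 0 0; 0 0 0 0 0 0 0"

```text
time_s: 5.3
eef_pos: [0.4713, -0.1109, 0.1309]
eef_rot: [-0.526, 0.323, -0.413, 0.669]
wrist_force: [-0.1, 0.3, -4.8]
opening: 0.544
```

Call:
apply_moves --plan "0 0 0 0 0 0 0; 0 0 0 0 0 0 0; 0 0 0 0 0 0 0; 0 0 0 0 0 0 0; 0 0 0 0 0 0 0"

```text
time_s: 5.8
eef_pos: [0.4754, -0.1131, 0.1339]
eef_rot: [-0.527, 0.323, -0.411, 0.67]
wrist_force: [0.4, 1.1, -4.2]
opening: 0.544
```

```bash
python3 tq.py
```

```text
5.8 [ 0.4754 -0.1131  0.1339] open 0.544 F tool [-1.2   3.83 -1.82] T tool [-0.5505 -0.0333 -0.0086] tilt 27.0
```

Call:
apply_moves --plan "0 0 0 -1 0 0 0; 0 0 0 -1 0 0 0; 0 0 0 -1 0 0 0; 0 0 0 -0.9 0 0 0; 0 0 0 0 0 0 0"

```text
time_s: 6.3
eef_pos: [0.4776, -0.1141, 0.1341]
eef_rot: [-0.438, 0.436, -0.555, 0.557]
wrist_force: [0.8, 0.2, -4.9]
opening: 0.547
```

Call:
apply_moves --plan "0 0 0 0 0 0 0; 0 0 0 0 0 0 0; 0 0 0 0 0 0 0; 0 0 0 0 0 0 0; 0 0 0 0 0 0 0"

```text
time_s: 6.8
eef_pos: [0.4748, -0.113, 0.134]
eef_rot: [-0.438, 0.436, -0.555, 0.557]
wrist_force: [-0.8, 0.0, -3.4]
opening: 0.546
```

```bash
python3 tq.py
```

```text
6.8 [ 0.4748 -0.113   0.134 ] open 0.546 F tool [ 0.19  3.41 -0.81] T tool [ 0.1267 -0.0209  0.0128] tilt 0.3
```

Call:
apply_moves --plan "0 0 0 -1 0 0 0; 0 0 0 -1 0 0 0; 0 0 0 -1 0 0 0; 0 0 0 -0.9 0 0 0; 0 0 0 0 0 0 0"

```text
time_s: 7.3
eef_pos: [0.4759, -0.1134, 0.1318]
eef_rot: [0.324, -0.526, 0.67, -0.412]
wrist_force: [1.2, 0.1, -5.3]
opening: 0.547
```

Call:
apply_moves --plan "0 0 0 0 0 0 0; 0 0 0 0 0 0 0; 0 0 0 0 0 0 0; 0 0 0 0 0 0 0; 0 0 0 0 0 0 0"

```text
time_s: 7.8
eef_pos: [0.475, -0.1131, 0.1344]
eef_rot: [0.325, -0.525, 0.669, -0.414]
wrist_force: [-0.3, -0.5, -5.5]
opening: 0.553
```

```bash
python3 tq.py
```

```text
7.8 [ 0.475  -0.1131  0.1344] open 0.553 F tool [0.55 4.96 2.27] T tool [0.6199 0.0078 0.0412] tilt -26.5
```

Call:
apply_moves --plan "0 0 0 1 0 0 0; 0 0 0 1 0 0 0; 0 0 0 1 0 0 0; 0 0 0 0.9 0 0 0; 0 0 0 0 0 0 0"

```text
time_s: 8.3
eef_pos: [0.4722, -0.1117, 0.1336]
eef_rot: [-0.438, 0.436, -0.555, 0.557]
wrist_force: [0.8, 0.1, -4.9]
opening: 0.551
```

Call:
apply_moves --plan "0 0 0 0 0 0 0; 0 0 0 0 0 0 0; 0 0 0 0 0 0 0; 0 0 0 0 0 0 0; 0 0 0 0 0 0 0"

```text
time_s: 8.8
eef_pos: [0.4752, -0.1131, 0.1335]
eef_rot: [-0.438, 0.436, -0.555, 0.557]
wrist_force: [0.1, 0.8, -4.6]
opening: 0.55
```

```bash
python3 tq.py; python3 look.py w4
```

```text
8.8 [ 0.4752 -0.1131  0.1335] open 0.55 F tool [-0.78  4.56 -0.09] T tool [ 0.069  -0.0092  0.0285] tilt 0.2
8.8 [ 0.4752 -0.1131  0.1335] [[-0.236, 0.003, 0.972], [-0.972, -0.0, -0.236], [-0.0, -1.0, 0.003]] 0.550238525554199 [ 0.11  0.77 -4.56] [ 0.011 -0.074  0.009]
```

View pics/w4.png

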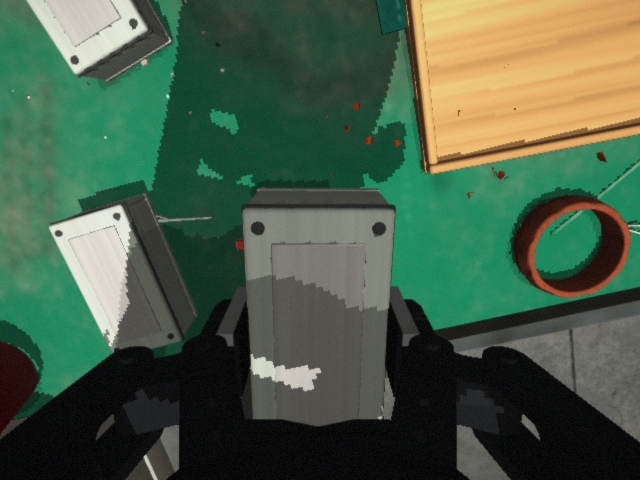

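```bash
cat > avg.py <<'E'
from bench import ctrl
from h import *
import sys
T=[];F=[]
for i in range(int(sys.argv[1])):
    ctrl.camera("side")
    o=ctrl.get_obs();R=rot(o["eef_rot"]);T.append(R.inv().apply(o["torque"]));F.append(R.inv().apply(o["wrist_force"]))
T=np.array(T);F=np.array(F);m=R.as_matrix()
print(o["time_s"],o["eef_pos"].round(4),"Tx",T[:,0].round(3),"mean",T.mean(0).round(4),"F",F.mean(0).round(2),"tilt",np.degrees(np.arctan2(m[2,2],-m[2,1])).round(1))
E
python3 avg.py 10
```

```text
9.35 [ 0.475  -0.113   0.1338] Tx [ 0.069  0.06   0.098  0.04   0.103  0.013  0.085  0.047  0.02  -0.003] mean [ 0.0531 -0.0006  0.0137] F [ 0.12  4.45 -0.12] tilt 0.2
```

Call:
apply_moves --plan "0 0 0 1 0 0 0; 0 0 0 1 0 0 0; 0 0 0 1 0 0 0; 0 0 0 1 0 0 0; 0 0 0 0 0 0 0"

```text
time_s: 9.85
eef_pos: [0.4709, -0.1106, 0.1307]
eef_rot: [-0.528, 0.32, -0.409, 0.672]
wrist_force: [-0.7, 0.7, -5.3]
opening: 0.549
```

Call:
apply_moves --plan "0 0 0 0 0 0 0; 0 0 0 -1 0 0 0; 0 0 0 -1 0 0 0; 0 0 0 -1 0 0 0; 0 0 0 -1 0 0 0"

```text
time_s: 10.35
eef_pos: [0.4774, -0.1147, 0.1359]
eef_rot: [-0.436, 0.437, -0.555, 0.557]
wrist_force: [0.3, 0.5, -4.5]
opening: 0.549
```

```bash
python3 avg.py 14
```

```text
11.05 [ 0.4749 -0.1131  0.1341] Tx [0.223 0.116 0.059 0.035 0.011 0.021 0.062 0.087 0.061 0.023 0.038 0.049
 0.093 0.045] mean [ 0.066  -0.0022 -0.0035] F [-0.22  4.67 -0.14] tilt 0.2
```

```bash
python3 - <<'E'
from bench import ctrl
from h import *
plan(ctrl.get_obs(),[.563,.24,.12],down(np.radians(-90)),15,0)
E
```

```text
-0.49 0.02 0 0 -0.13 0 0; -0.48 0.02 0.01 0 -0.14 0 0; -0.49 0.02 0.02 -0.01 -0.13 0 0; -0.48 0.01 0.03 0 -0.13 0 0; -0.48 0.02 0.03 0 -0.13 0 0
-0.49 0.02 0.04 0 -0.14 0 0; -0.48 0.02 0.05 -0.01 -0.13 0 0; -0.48 0.02 0.06 0 -0.13 0 0; -0.48 0.02 0.06 0 -0.14 0 0; -0.48 0.02 0.07 0 -0.13 0 0
-0.48 0.01 0.08 -0.01 -0.13 0 0; -0.48 0.02 0.09 0 -0.13 0 0; -0.47 0.02 0.1 0 -0.14 0.01 0; -0.48 0.02 0.1 0 -0.13 0 0; -0.47 0.02 0.11 0 -0.13 0 0
```

Call:
apply_moves --plan "-0.3 0 0 0 -0.13 0 0; -0.5 0.02 0.01 0 -0.14 0 0; -0.5 0.02 0.02 -0.01 -0.13 0 0; -0.5 0.01 0.03 0 -0.13 0 0; -0.5 0.02 0.03 0 -0.13 0 0"

```text
time_s: 11.55
eef_pos: [0.503, -0.0005, 0.1305]
eef_rot: [-0.459, 0.458, -0.537, 0.539]
wrist_force: [0.4, 0.4, -4.8]
opening: 0.549
```

Call:
apply_moves --plan "-0.5 0.02 0.04 0 -0.14 0 0; -0.5 0.02 0.05 -0.01 -0.13 0 0; -0.5 0.02 0.06 0 -0.13 0 0; -0.5 0.02 0.06 0 -0.14 0 0; -0.5 0.02 0.07 0 -0.13 0 0"

```text
time_s: 12.05
eef_pos: [0.5326, 0.122, 0.1253]
eef_rot: [-0.48, 0.48, -0.519, 0.52]
wrist_force: [-0.1, -0.4, -5.1]
opening: 0.552
```

Call:
apply_moves --plan "-0.5 0.01 0.08 -0.01 -0.13 0 0; -0.5 0.02 0.09 0 -0.13 0 0; -0.5 0.02 0.1 0 -0.14 0 0; -0.5 0.02 0.1 0 -0.13 0 0; -0.35 0.02 0.11 0 -0.13 0 0"

```text
time_s: 12.55
eef_pos: [0.5622, 0.2388, 0.1206]
eef_rot: [-0.5, 0.5, -0.5, 0.5]
wrist_force: [0.2, 0.4, -3.7]
opening: 0.549
```

```bash
python3 look.py w5; python3 - <<'E'
from bench import ctrl
import cv2
cv2.imwrite("pics/top5.png",ctrl.camera("top")[:,:,::-1]);cv2.imwrite("pics/side5.png",ctrl.camera("side")[:,:,::-1])
E
python3 tq.py
```

```text
12.55 [0.5622 0.2388 0.1206] [[0.001, -0.0, 1.0], [-1.0, -0.0, 0.001], [0.0, -1.0, -0.0]] 0.54931630574747 [ 0.18  0.35 -3.66] [ 0.    -0.111 -0.036]
12.7 [0.5621 0.238  0.1204] open 0.55 F tool [0.17 4.47 0.46] T tool [-0.0142  0.0198 -0.0302] tilt -0.0
```

View pics/w5.png

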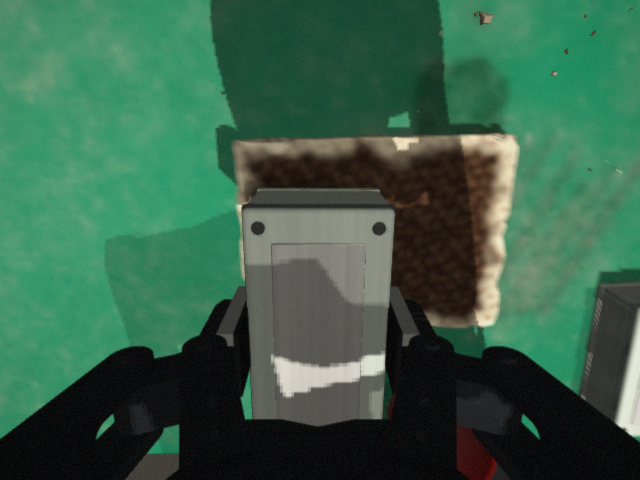

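View pics/side5.png

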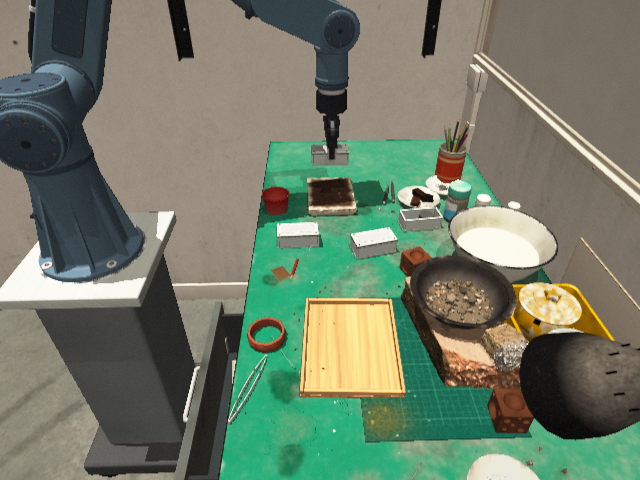

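```bash
python3 - <<'E'
import pickle
from h import *
c=pickle.load(open("pics/w5.pkl","rb"))
for uv in [(233,142),(518,136),(498,327)]: print("tile",ray(c,uv,.022))
for z in (.134,.136): print("tin far top edge",ray(c,(319,206),z), "w",ray(c,(395,206),z)-ray(c,(243,206),z))
from bench import ctrl
plan(ctrl.get_obs(),[.562,.24,.05],down(np.radians(-90)),5,0)
E
```

```text
tile [0.61816575 0.28592367 0.022     ]
tile [0.62198985 0.1242596  0.022     ]
tile [0.50012661 0.11913328 0.022     ]
tin far top edge [0.60694055 0.23738016 0.134     ] w [ 0.00014329 -0.04642383  0.        ]
tin far top edge [0.60740343 0.23738991 0.136     ] w [ 0.00014085 -0.04563451  0.        ]
-0.01 0.28 0 0 0 0 0; -0.01 0.28 0 0 0.01 0 0; 0 0.29 0 0 0 0 0; -0.01 0.28 0 0 0 0 0; -0.01 0.28 0 0 0 0 0
```

Call:
apply_moves --plan "-0.01 0.3 0 0 0 0 0; -0.01 0.3 0 0 0 0 0; -0.01 0.3 0 0 0 0 0; -0.01 0.3 0 0 0 0 0; -0.01 0.15 0 0 0 0 0"

```text
time_s: 13.2
eef_pos: [0.5607, 0.239, 0.0504]
eef_rot: [-0.499, 0.501, -0.501, 0.5]
wrist_force: [-0.3, 0.4, -5.0]
opening: 0.547
```

Call:
apply_moves --plan "0 0.02 0 0 0 0 0; 0 0.02 0 0 0 0 0; 0 0.02 0 0 0 0 0; 0 0.02 0 0 0 0 0; 0 0 0 0 0 0 0"

```text
time_s: 13.7
eef_pos: [0.5625, 0.2397, 0.0497]
eef_rot: [-0.5, 0.5, -0.5, 0.5]
wrist_force: [-0.6, -0.8, -4.1]
opening: 0.548
```

Call:
apply_moves --plan "0 0.02 0 0 0 0 0; 0 0.02 0 0 0 0 0; 0 0.02 0 0 0 0 0; 0 0 0 0 0 0 0; 0 0 0 0 0 0 0"

```text
time_s: 14.2
eef_pos: [0.5624, 0.2397, 0.0474]
eef_rot: [-0.5, 0.5, -0.5, 0.5]
wrist_force: [-4.5, -1.4, 5.4]
opening: 0.545
```

Call:
apply_moves --plan "0 0 0 0 0 0 0.6; 0 0 0 0 0 0 0.65; 0 0 0 0 0 0 0.75; 0 0 0 0 0 0 0.75; 0 0 0 0 0 0 0.75"

```text
time_s: 14.7
eef_pos: [0.5623, 0.2396, 0.0462]
eef_rot: [-0.5, 0.5, -0.5, 0.5]
wrist_force: [1.0, 0.3, -0.2]
opening: 0.75
```

Call:
apply_moves --plan "0 -0.2 0 0 0 0 0.75; 0 -0.4 0 0 0 0 0.75; 0 -0.6 0 0 0 0 0.75; 0 -0.7 0 0 0 0 0.8; 0 -0.7 0 0 0 0 1"

```text
time_s: 15.2
eef_pos: [0.562, 0.2397, 0.1781]
eef_rot: [-0.5, 0.5, -0.5, 0.5]
wrist_force: [0.4, 0.1, -0.1]
opening: 0.948
```

```bash
python3 look.py w6; python3 - <<'E'
from bench import ctrl
from h import *
plan(ctrl.get_obs(),[.468,.014,.16],down(np.radians(-88)),10,1)
E
```

```text
15.2 [0.562  0.2397 0.1781] [[-0.0, -0.0, 1.0], [-1.0, -0.0, -0.0], [0.0, -1.0, -0.0]] 0.9480529926874649 [ 0.39  0.14 -0.14] [ 0.079 -0.049 -0.004]
0.45 0.05 -0.2 -0.01 -0.03 0 1; 0.46 0.05 -0.19 -0.01 -0.03 0 1; 0.45 0.04 -0.2 -0.01 -0.03 0 1; 0.45 0.05 -0.2 0 -0.03 -0.01 1; 0.45 0.05 -0.2 -0.01 -0.02 0 1
0.45 0.05 -0.21 -0.01 -0.03 0 1; 0.45 0.05 -0.2 -0.01 -0.03 0 1; 0.45 0.05 -0.21 -0.01 -0.03 0 1; 0.44 0.05 -0.21 -0.01 -0.03 0 1; 0.45 0.05 -0.21 0 -0.03 0 1
```

View pics/w6.png

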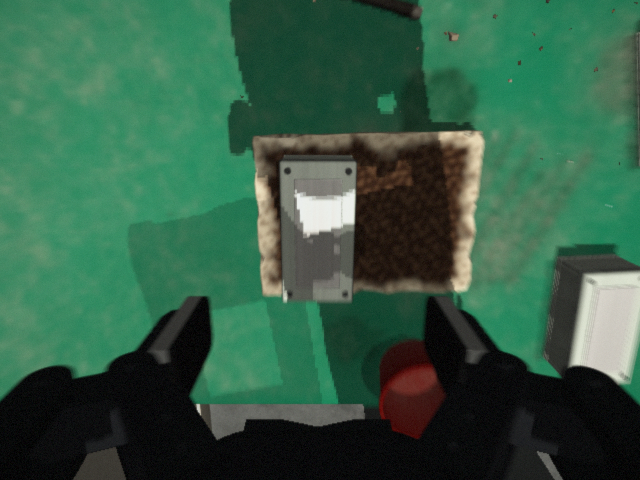

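Call:
apply_moves --plan "0.4 0.05 -0.2 0 -0.03 0 1; 0.46 0.05 -0.2 -0.01 -0.03 0 1; 0.46 0.04 -0.2 0 -0.03 0 1; 0.46 0.05 -0.2 0 -0.03 0 1; 0.46 0.05 -0.2 0 -0.02 0 1"

```text
time_s: 15.75
eef_pos: [0.5128, 0.1266, 0.1649]
eef_rot: [-0.504, 0.504, -0.496, 0.496]
wrist_force: [0.7, -0.5, 0.4]
opening: 1.005
```

Call:
apply_moves --plan "0.46 0.15 -0.2 0 -0.03 0 1; 0.46 0.25 -0.2 0 -0.03 0 1; 0.46 0.3 -0.15 0 -0.03 0 1; 0.45 0.3 -0.1 0 -0.03 0 1; 0.4 0.3 0 0 -0.03 0 1"

```text
time_s: 16.25
eef_pos: [0.4828, 0.0142, 0.0995]
eef_rot: [-0.508, 0.509, -0.491, 0.491]
wrist_force: [0.0, -0.2, -1.0]
opening: 1.0
```

```bash
python3 - <<'E'
import pickle
from h import *
c=pickle.load(open("pics/w6.pkl","rb"))
P=[ray(c,p,.06) for p in [(280,160),(355,160),(352,302),(284,302)]];print(*rect(P),[np.round(np.linalg.norm(P[i]-P[i-1]),3) for i in range(4)])
E
python3 look.py w7
```

```text
[0.55680062 0.23833523] -179.63193015144125 [np.float64(0.098), np.float64(0.047), np.float64(0.098), np.float64(0.047)]
16.25 [0.4828 0.0142 0.0995] [[0.035, -0.001, 0.999], [-0.999, -0.001, 0.035], [0.001, -1.0, -0.001]] 1.0000442278246362 [ 0.05 -0.18 -1.05] [-0.033 -0.033  0.07 ]
```

View pics/w7.png

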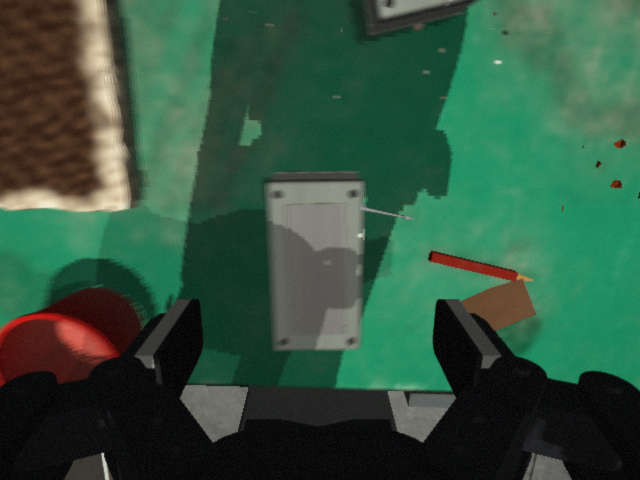

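```bash
python3 - <<'E'
import pickle
from h import *
c=pickle.load(open("pics/w7.pkl","rb"))
P=[ray(c,p,.038) for p in [(265,182),(365,180),(361,350),(273,350)]];r=rect(P);print(*r,[np.round(np.linalg.norm(P[i]-P[i-1]),3) for i in range(4)])
from bench import ctrl
plan(ctrl.get_obs(),[r[0][0]+.0005,r[0][1],.022],down(np.radians(-88)),5,.9)
E
```

```text
[0.47509015 0.01359058] -177.31701579759115 [np.float64(0.095), np.float64(0.049), np.float64(0.096), np.float64(0.049)]
-0.01 0.3 -0.02 0.01 0 0 0.9; 0 0.3 -0.03 0 0 0 0.9; -0.01 0.3 -0.02 0.01 -0.01 0.01 0.9; -0.01 0.31 -0.03 0 0 0 0.9; 0 0.3 -0.02 0.01 0 0 0.9
```

Call:
apply_moves --plan "0 0.3 -0.02 0.01 -0.03 0 0.9; 0 0.3 -0.03 0 -0.03 0 0.9; -0.01 0.3 -0.02 0.01 0 0 0.9; -0.01 0.3 -0.03 0 0 0 0.9; 0 0.3 -0.02 0 0 0 0.9"

```text
time_s: 16.8
eef_pos: [0.4776, 0.0161, 0.0246]
eef_rot: [0.511, -0.51, 0.489, -0.49]
wrist_force: [-0.2, 0.2, 0.5]
opening: 0.896
```

Call:
apply_moves --plan "0 0 0 0 0 0 0; 0 0 0 0 0 0 0; 0 0 0 0 0 0 0; 0 0 0 0 0 0 0; 0 0 0 0 0 0 0"

```text
time_s: 17.3
eef_pos: [0.4779, 0.0159, 0.0254]
eef_rot: [0.511, -0.51, 0.489, -0.49]
wrist_force: [-1.4, 1.5, 5.7]
opening: 0.547
```

```bash
python3 tq.py
```

```text
17.3 [0.4779 0.0159 0.0254] open 0.547 F tool [-1.53 -5.68 -1.33] T tool [-0.2445 -0.0549  0.2719] tilt 0.2
```

Call:
apply_moves --plan "0 -0.2 0 0 0 0 0; 0 -0.5 0 0 0 0 0; 0 -0.6 0 0 0 0 0; 0 -0.6 0 0 0 0 0; 0 -0.3 0 0 0 0 0"

```text
time_s: 17.8
eef_pos: [0.4779, 0.0157, 0.1372]
eef_rot: [0.511, -0.51, 0.488, -0.491]
wrist_force: [1.8, -0.4, -4.5]
opening: 0.543
```

```bash
python3 tq.py
```

```text
17.8 [0.4779 0.0157 0.1372] open 0.543 F tool [0.5  4.49 1.79] T tool [ 0.0216 -0.0544 -0.0268] tilt 0.2
```

Call:
apply_moves --plan "0 0 0 1 0 0 0; 0 0 0 1 0 0 0; 0 0 0 1 0 0 0; 0 0 0 1 0 0 0; 0 0 0 0 0 0 0"

```text
time_s: 18.3
eef_pos: [0.472, 0.0174, 0.1311]
eef_rot: [0.617, -0.375, 0.361, -0.59]
wrist_force: [-1.6, -0.0, -5.1]
opening: 0.546
```

Call:
apply_moves --plan "0 0 0 0 0 0 0; 0 0 0 0 0 0 0; 0 0 0 0 0 0 0; 0 0 0 -1 0 0 0; 0 0 0 -1 0 0 0"

```text
time_s: 18.8
eef_pos: [0.477, 0.0155, 0.1348]
eef_rot: [0.566, -0.447, 0.428, -0.544]
wrist_force: [1.2, 0.7, -4.1]
opening: 0.544
```

Call:
apply_moves --plan "0 0 0 -1 0 0 0; 0 0 0 -1 0 0 0; 0 0 0 0 0 0 0; 0 0 0 0 0 0 0; 0 0 0 0 0 0 0"

```text
time_s: 19.3
eef_pos: [0.4764, 0.0162, 0.1339]
eef_rot: [0.511, -0.51, 0.489, -0.49]
wrist_force: [0.0, -0.2, -5.5]
opening: 0.547
```

```bash
python3 avg.py 12
```

```text
19.9 [0.477  0.0159 0.1345] Tx [0.139 0.038 0.062 0.107 0.098 0.071 0.114 0.084 0.143 0.061 0.094 0.121] mean [ 0.0942 -0.0011  0.0013] F [0.03 4.36 0.06] tilt 0.1
```

Call:
apply_moves --plan "0 0 0 -1 0 0 0; 0 0 0 -1 0 0 0; 0 0 0 -1 0 0 0; 0 0 0 -1 0 0 0; 0 0 0 0 0 0 0"

```text
time_s: 20.4
eef_pos: [0.4782, 0.0159, 0.1317]
eef_rot: [-0.374, 0.617, -0.592, 0.358]
wrist_force: [-1.1, 0.7, -4.8]
opening: 0.547
```

Call:
apply_moves --plan "0 0 0 0 0 0 0; 0 0 0 0 0 0 0; 0 0 0 0 0 0 0; 0 0 0 1 0 0 0; 0 0 0 1 0 0 0"

```text
time_s: 20.9
eef_pos: [0.4773, 0.0159, 0.1347]
eef_rot: [-0.447, 0.566, -0.543, 0.429]
wrist_force: [0.3, -0.1, -3.9]
opening: 0.549
```

Call:
apply_moves --plan "0 0 0 1 0 0 0; 0 0 0 1 0 0 0; 0 0 0 0 0 0 0; 0 0 0 0 0 0 0; 0 0 0 0 0 0 0"

```text
time_s: 21.4
eef_pos: [0.478, 0.0156, 0.1353]
eef_rot: [0.51, -0.51, 0.489, -0.49]
wrist_force: [0.4, 0.3, -5.1]
opening: 0.547
```

```bash
python3 avg.py 12
```

```text
22.0 [0.477  0.0159 0.1343] Tx [-0.057 -0.057 -0.08  -0.062 -0.079 -0.121 -0.068 -0.081 -0.054 -0.035
 -0.101 -0.024] mean [-0.0683  0.0001 -0.0057] F [0.21 4.51 0.19] tilt 0.0
```

```bash
python3 - <<'E'
from bench import ctrl
from h import *
plan(ctrl.get_obs(),[.572,-.34,.12],down(np.radians(-92.8)),15,0)
E
```

```text
0.48 0.02 0.11 0 0.05 0 0; 0.48 0.02 0.11 0 0.05 0 0; 0.48 0.02 0.11 0 0.05 0 0; 0.47 0.02 0.11 0 0.05 0 0; 0.48 0.02 0.12 0 0.05 0 0
0.48 0.02 0.12 0 0.05 0 0; 0.47 0.02 0.13 0 0.05 0 0; 0.48 0.01 0.12 0 0.05 0 0; 0.47 0.02 0.13 0 0.05 0 0; 0.47 0.02 0.14 0 0.05 0 0
0.48 0.02 0.13 -0.01 0.06 0 0; 0.47 0.02 0.14 0 0.05 0 0; 0.47 0.02 0.14 0 0.05 0 0; 0.47 0.02 0.15 0 0.05 0 0; 0.47 0.02 0.14 0 0.05 0 0
```

Call:
apply_moves --plan "0.3 0.02 0.11 0 0.05 0 0; 0.5 0.02 0.11 0 0.05 0 0; 0.5 0.02 0.11 0 0.05 0 0; 0.5 0.02 0.11 0 0.05 0 0; 0.5 0.02 0.12 0 0.05 0 0"

```text
time_s: 22.5
eef_pos: [0.5087, -0.1002, 0.1295]
eef_rot: [0.503, -0.503, 0.497, -0.498]
wrist_force: [0.3, 0.1, -4.8]
opening: 0.549
```

Call:
apply_moves --plan "0.5 0.02 0.12 0 0.05 0 0; 0.5 0.02 0.13 0 0.05 0 0; 0.5 0.01 0.12 0 0.05 0 0; 0.5 0.02 0.13 0 0.05 0 0; 0.5 0.02 0.14 0 0.05 0 0"

```text
time_s: 23.0
eef_pos: [0.5404, -0.2254, 0.1248]
eef_rot: [-0.495, 0.495, -0.504, 0.505]
wrist_force: [-0.1, -0.1, -5.0]
opening: 0.547
```

Call:
apply_moves --plan "0.5 0.02 0.13 0 0.06 0 0; 0.5 0.02 0.14 0 0.05 0 0; 0.48 0.02 0.14 0 0.05 0 0; 0.45 0.02 0.15 0 0.05 0 0; 0.3 0.02 0.14 0 0.05 0 0"

```text
time_s: 23.5
eef_pos: [0.5718, -0.3387, 0.1197]
eef_rot: [-0.487, 0.487, -0.512, 0.513]
wrist_force: [0.2, -0.8, -4.6]
opening: 0.543
```

```bash
python3 look.py w8
```

```text
23.5 [ 0.5718 -0.3387  0.1197] [[-0.051, 0.001, 0.999], [-0.999, -0.001, -0.051], [0.001, -1.0, 0.001]] 0.5429453105747726 [ 0.18 -0.82 -4.58] [ 0.031 -0.011 -0.002]
```

View pics/w8.png

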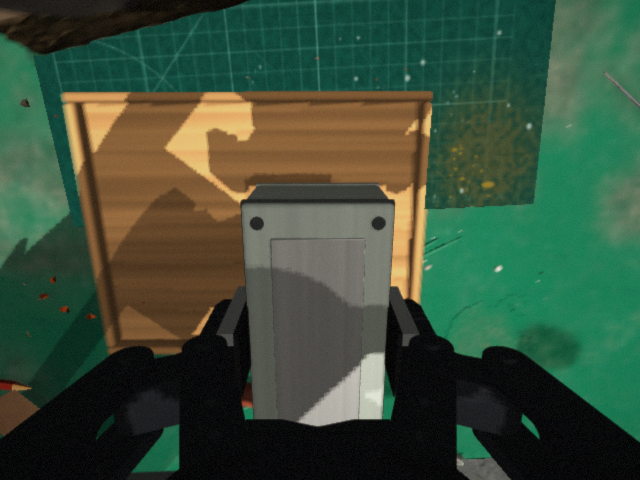

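```bash
python3 - <<'E'
import pickle
from h import *
c=pickle.load(open("pics/w8.pkl","rb"))
a,b,d=[ray(c,uv,.018) for uv in [(63,95),(433,92),(110,352)]]
print(a,b,d,np.degrees(np.arctan2(*(a-b)[:2])),np.linalg.norm(a-b),np.linalg.norm(a-d));print("ctr",(b+d)/2)
print("tin far edge",ray(c,(318,201),.134))
ctr=((b+d)/2)[:2]
th=np.radians(-2.9);s=ctr+np.array([-np.sin(th),np.cos(th)])*-.048
print("slot R",s,"slot L",2*ctr-s)
E
```

```text
[ 0.66027309 -0.2022872   0.018     ] [ 0.65168323 -0.40841287  0.018     ] [ 0.49571114 -0.19551143  0.018     ] 2.386302153030989 0.20630458098138946 0.16470139252084817
ctr [ 0.57369718 -0.30196215  0.018     ]
tin far edge [ 0.61812714 -0.34231878  0.134     ]
slot R [ 0.57126872 -0.34990068] slot L [ 0.57612564 -0.25402362]
```

```bash
python3 - <<'E'
from bench import ctrl
from h import *
plan(ctrl.get_obs(),[.573,-.350,.040],down(np.radians(-92.9)),5,0)
E
```

```text
0.04 0.32 0 0 0 0 0; 0.03 0.32 0.01 -0.01 -0.01 0.01 0; 0.04 0.32 0 0 0 0 0; 0.03 0.32 0 -0.01 0 0.01 0; 0.04 0.32 0.01 0 0 0 0
```

Call:
apply_moves --plan "0.05 0.35 0 0 0 0 0; 0.05 0.35 0.01 -0.01 0 0.01 0; 0.05 0.35 0 0 0 0 0; 0.05 0.3 0 -0.01 0 0 0; 0.04 0.2 0.01 0 0 0 0"

```text
time_s: 24.05
eef_pos: [0.5713, -0.3466, 0.0397]
eef_rot: [0.487, -0.488, 0.514, -0.51]
wrist_force: [-1.3, 0.8, -4.8]
opening: 0.551
```

Call:
apply_moves --plan "0 0.03 0 0 0 0 0; 0 0.03 0 0 0 0 0; 0 0.02 0 0 0 0 0; 0 0 0 0 0 0 0; 0 0 0 0 0 0 0"

```text
time_s: 24.55
eef_pos: [0.5728, -0.348, 0.0394]
eef_rot: [0.488, -0.488, 0.512, -0.512]
wrist_force: [0.1, 0.0, -3.8]
opening: 0.548
```

```bash
python3 tq.py
```

```text
24.55 [ 0.5728 -0.348   0.0394] open 0.548 F tool [-0.02  3.82  0.13] T tool [-0.0636 -0.0481 -0.0299] tilt -0.0
```

Call:
apply_moves --plan "0.02 0.03 0 0 0 0 0; 0.02 0.03 0 0 0 0 0; 0 0.03 0 0 0 0 0; 0 0.03 0 0 0 0 0; 0 0.02 0 0 0 0 0"

```text
time_s: 25.05
eef_pos: [0.5723, -0.3497, 0.0316]
eef_rot: [0.487, -0.488, 0.513, -0.512]
wrist_force: [-0.3, 2.2, 1.9]
opening: 0.55
```

Call:
apply_moves --plan "0 0 0 0 0 0 0; 0 0.01 0 0 0 0 0; 0 0.01 0 0 0 0 0; 0 0.01 0 0 0 0 0; 0 0 0 0 0 0 0"

```text
time_s: 25.55
eef_pos: [0.5724, -0.3497, 0.0315]
eef_rot: [0.487, -0.488, 0.513, -0.512]
wrist_force: [-4.2, 4.5, 7.5]
opening: 0.551
```

Contact; release.

Call:
apply_moves --plan "0 0 0 0 0 0 0.6; 0 0 0 0 0 0 0.65; 0 0 0 0 0 0 0.75; 0 0 0 0 0 0 0.75; 0 0 0 0 0 0 0.75"

```text
time_s: 26.05
eef_pos: [0.5724, -0.3498, 0.03]
eef_rot: [0.487, -0.488, 0.513, -0.512]
wrist_force: [-0.4, -0.0, 0.4]
opening: 0.75
```

Call:
apply_moves --plan "0 -0.2 0 0 0 0 0.75; 0 -0.4 0 0 0 0 0.75; 0 -0.6 0 0 0 0 0.75; 0 -0.7 0 0 0 0 0.8; 0 -0.7 0 0 0 0 1"

```text
time_s: 26.55
eef_pos: [0.5724, -0.3497, 0.1619]
eef_rot: [0.488, -0.488, 0.513, -0.512]
wrist_force: [0.2, 0.4, -0.0]
opening: 0.941
```

```bash
python3 look.py w9; python3 - <<'E'
from bench import ctrl
from h import *
plan(ctrl.get_obs(),[.645,-.023,.12],down(np.radians(-75.5)),15,1)
E
```

```text
26.55 [ 0.5724 -0.3497  0.1619] [[-0.049, -0.001, 0.999], [-0.999, 0.001, -0.049], [-0.001, -1.0, -0.001]] 0.94079532961424 [ 0.16  0.41 -0.02] [-0.017 -0.041  0.047]
-0.44 0.06 0.07 0 -0.17 0 1; -0.44 0.07 0.08 -0.01 -0.17 0.01 1; -0.44 0.06 0.09 0 -0.16 0 1; -0.44 0.07 0.1 0 -0.17 0 1; -0.44 0.06 0.1 -0.01 -0.17 0.01 1
-0.43 0.07 0.12 0 -0.17 0 1; -0.43 0.06 0.12 0 -0.16 0.01 1; -0.43 0.07 0.14 -0.01 -0.17 0 1; -0.43 0.06 0.14 0 -0.17 0 1; -0.42 0.07 0.15 0 -0.17 0.01 1
-0.42 0.06 0.16 -0.01 -0.17 0 1; -0.42 0.07 0.16 0 -0.16 0 1; -0.41 0.07 0.18 0 -0.17 0.01 1; -0.41 0.06 0.18 -0.01 -0.17 0 1; -0.41 0.07 0.19 0 -0.17 0.01 1
```

View pics/w9.png

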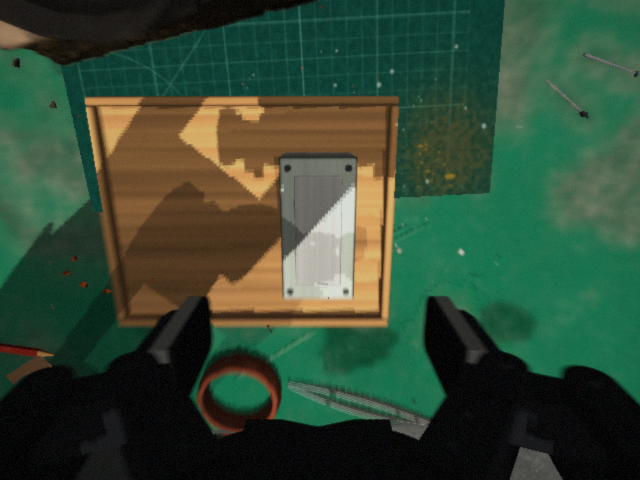

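Call:
apply_moves --plan "-0.3 0.06 0.07 0 -0.17 0 1; -0.45 0.07 0.08 -0.01 -0.17 0.01 1; -0.46 0.06 0.09 0 -0.16 0 1; -0.46 0.07 0.1 0 -0.17 0 1; -0.46 0.06 0.1 0 -0.17 0 1"

```text
time_s: 27.1
eef_pos: [0.5945, -0.2412, 0.1428]
eef_rot: [-0.513, 0.513, -0.489, 0.484]
wrist_force: [0.3, 0.4, 0.7]
opening: 0.999
```

Call:
apply_moves --plan "-0.45 0.07 0.12 0 -0.17 0 1; -0.45 0.06 0.12 0 -0.16 0 1; -0.45 0.07 0.14 0 -0.17 0 1; -0.45 0.06 0.14 0 -0.17 0 1; -0.45 0.07 0.15 0 -0.17 0 1"

```text
time_s: 27.6
eef_pos: [0.6173, -0.1261, 0.1266]
eef_rot: [-0.537, 0.537, -0.462, 0.458]
wrist_force: [-0.7, -0.4, 0.6]
opening: 0.998
```

Call:
apply_moves --plan "-0.45 0.06 0.1 0 -0.17 0 1; -0.45 0.07 0.1 0 -0.16 0 1; -0.42 0.07 0.1 0 -0.17 0 1; -0.38 0.06 0.1 0 -0.17 0 1; -0.3 0.07 0.1 0 -0.17 0 1"

```text
time_s: 28.1
eef_pos: [0.6227, -0.0231, 0.1104]
eef_rot: [-0.56, 0.56, -0.434, 0.43]
wrist_force: [1.0, -0.5, 0.0]
opening: 0.999
```

```bash
python3 look.py w10
```

```text
28.1 [ 0.6227 -0.0231  0.1104] [[0.253, -0.005, 0.967], [-0.967, 0.003, 0.253], [-0.004, -1.0, -0.004]] 0.9993206632556216 [ 0.99 -0.5   0.04] [ 0.01   0.013 -0.002]
```

View pics/w10.png

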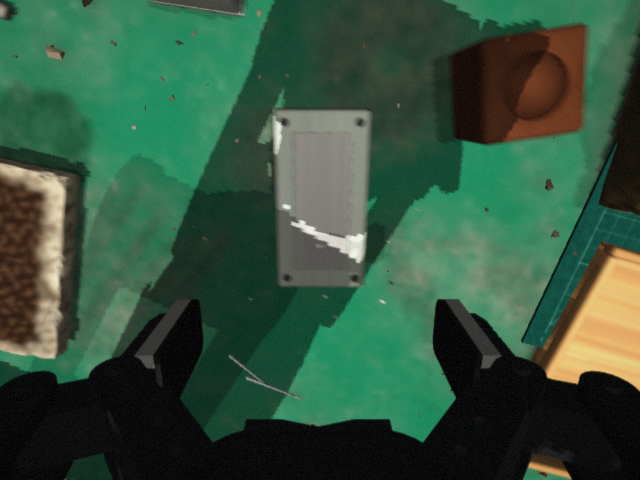

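```bash
python3 - <<'E'
import pickle
from h import *
c=pickle.load(open("pics/w10.pkl","rb"))
P=[ray(c,p,.038) for p in [(274,110),(371,110),(363,286),(279,285)]];r=rect(P);print(*r,[np.round(np.linalg.norm(P[i]-P[i-1]),3) for i in range(4)])
print("cube",ray(c,(455,140),.04))
from bench import ctrl
plan(ctrl.get_obs(),[*r[0],.022],down(np.radians(r[1]+90 if r[1]<-90 else r[1]-90)),5,.85)
E
```

```text
[ 0.64829929 -0.01908519] -165.5381503972144 [np.float64(0.094), np.float64(0.048), np.float64(0.094), np.float64(0.047)]
cube [ 0.69691656 -0.07471615  0.04      ]
0.02 0.35 0.1 0.01 0.01 -0.01 0.85; 0.02 0.35 0.11 0 0.01 -0.01 0.85; 0.02 0.35 0.1 0.01 0.01 -0.01 0.85; 0.02 0.35 0.1 0.01 0.01 -0.01 0.85; 0.02 0.36 0.1 0 0 -0.01 0.85
```

Call:
apply_moves --plan "0.02 0.25 0.15 0.01 0.01 -0.01 0.85; 0.02 0.3 0.15 0.01 0.01 -0.01 0.85; 0.02 0.35 0.1 0.01 0.01 -0.01 0.85; 0.02 0.45 0.1 0.01 0.01 -0.01 0.85; 0.02 0.4 0.01 0 0 -0.01 0.85"

```text
time_s: 28.65
eef_pos: [0.6503, -0.0249, 0.0223]
eef_rot: [0.558, -0.558, 0.433, -0.436]
wrist_force: [0.5, 0.2, 0.4]
opening: 0.852
```

Call:
apply_moves --plan "0 0 0 0 0 0 0.85; 0 0 0 0 0 0 0; 0 0 0 0 0 0 0; 0 0 0 0 0 0 0; 0 0 0 0 0 0 0"

```text
time_s: 29.15
eef_pos: [0.6507, -0.0242, 0.0254]
eef_rot: [0.558, -0.558, 0.432, -0.437]
wrist_force: [-0.3, 0.2, 0.8]
opening: 0.547
```

```bash
python3 tq.py
```

```text
29.15 [ 0.6507 -0.0242  0.0254] open 0.547 F tool [-0.22 -0.8  -0.23] T tool [0.0101 0.0274 0.0338] tilt 0.3
```

Call:
apply_moves --plan "0 -0.2 0 0 0 0 0; 0 -0.5 0 0 0 0 0; 0 -0.6 -0.2 0 0 0 0; 0 -0.6 -0.4 0 0 0 0; 0 -0.4 -0.4 0 0 0 0"

```text
time_s: 29.65
eef_pos: [0.6011, -0.0361, 0.1417]
eef_rot: [0.559, -0.558, 0.432, -0.437]
wrist_force: [1.0, -0.2, -2.9]
opening: 0.548
```

Call:
apply_moves --plan "0 0 -0.2 1 0 0 0; 0 0 0 1 0 0 0; 0 0 0 1 0 0 0; 0 0 0 1 0 0 0; 0 0 0 0 0 0 0"

```text
time_s: 30.15
eef_pos: [0.5871, -0.0374, 0.1366]
eef_rot: [0.675, -0.409, 0.319, -0.525]
wrist_force: [-1.0, 0.3, -4.8]
opening: 0.545
```

Call:
apply_moves --plan "0 0 0 0 0 0 0; 0 0 0 0 0 0 0; 0 0 0 0 0 0 0; 0 0 0 -1 0 0 0; 0 0 0 -1 0 0 0"

```text
time_s: 30.65
eef_pos: [0.5911, -0.0389, 0.1393]
eef_rot: [0.619, -0.489, 0.379, -0.484]
wrist_force: [0.3, 0.5, -5.0]
opening: 0.545
```

Call:
apply_moves --plan "0 0 0 -1 0 0 0; 0 0 0 -1 0 0 0; 0 0 0 0 0 0 0; 0 0 0 0 0 0 0; 0 0 0 0 0 0 0"

```text
time_s: 31.15
eef_pos: [0.5906, -0.038, 0.1385]
eef_rot: [0.559, -0.558, 0.433, -0.436]
wrist_force: [-0.2, -0.1, -3.4]
opening: 0.552
```

```bash
python3 avg.py 12
```

```text
31.75 [ 0.5912 -0.0383  0.139 ] Tx [ 0.063  0.006  0.076  0.017  0.03  -0.048  0.035  0.001  0.056  0.021
  0.078  0.056] mean [ 0.0326 -0.0052  0.0122] F [-0.08  4.19  0.03] tilt 0.2
```

Call:
apply_moves --plan "0 0 0 -1 0 0 0; 0 0 0 -1 0 0 0; 0 0 0 -1 0 0 0; 0 0 0 -1 0 0 0; 0 0 0 0 0 0 0"

```text
time_s: 32.25
eef_pos: [0.5916, -0.0374, 0.1352]
eef_rot: [-0.409, 0.676, -0.525, 0.318]
wrist_force: [0.2, -0.9, -5.7]
opening: 0.551
```

Call:
apply_moves --plan "0 0 0 0 0 0 0; 0 0 0 0 0 0 0; 0 0 0 0 0 0 0; 0 0 0 1 0 0 0; 0 0 0 1 0 0 0"

```text
time_s: 32.75
eef_pos: [0.5916, -0.0383, 0.1394]
eef_rot: [-0.489, 0.619, -0.48, 0.383]
wrist_force: [0.2, -1.0, -4.0]
opening: 0.547
```

Call:
apply_moves --plan "0 0 0 1 0 0 0; 0 0 0 1 0 0 0; 0 0 0 0 0 0 0; 0 0 0 0 0 0 0; 0 0 0 0 0 0 0"

```text
time_s: 33.25
eef_pos: [0.5922, -0.0386, 0.1401]
eef_rot: [-0.558, 0.558, -0.432, 0.436]
wrist_force: [0.9, 0.9, -3.3]
opening: 0.547
```

```bash
python3 avg.py 12
```

```text
33.85 [ 0.5912 -0.0382  0.1389] Tx [ 0.018  0.026  0.035  0.006  0.019  0.019  0.036 -0.013 -0.024  0.033
  0.049  0.044] mean [0.0205 0.0021 0.0113] F [-0.05  4.23 -0.02] tilt 0.2
```

```bash
python3 - <<'E'
from bench import ctrl
from h import *
plan(ctrl.get_obs(),[.562,.160,.12],down(np.radians(-89.7)),10,0)
E
```

```text
-0.4 0.04 0.04 0 0.2 0 0; -0.4 0.03 0.03 -0.01 0.21 0 0; -0.4 0.04 0.02 0 0.2 0.01 0; -0.4 0.04 0.01 0 0.2 0 0; -0.4 0.03 0.01 0 0.2 0 0
-0.4 0.04 -0.01 -0.01 0.21 0 0; -0.4 0.04 -0.02 0 0.2 0.01 0; -0.4 0.04 -0.03 0 0.2 0 0; -0.4 0.03 -0.03 0 0.2 0 0; -0.4 0.04 -0.05 -0.01 0.21 0 0
```

Call:
apply_moves --plan "-0.3 0.04 0.04 0 0.2 0 0; -0.42 0.03 0.03 -0.01 0.21 0 0; -0.42 0.04 0.02 0 0.2 0.01 0; -0.42 0.04 0.01 0 0.2 0 0; -0.42 0.03 0.01 0 0.2 0 0"

```text
time_s: 34.35
eef_pos: [0.577, 0.0607, 0.1297]
eef_rot: [0.531, -0.53, 0.467, -0.468]
wrist_force: [0.2, -0.1, -3.7]
opening: 0.552
```

Call:
apply_moves --plan "-0.42 0.04 -0.01 -0.01 0.21 0 0; -0.42 0.04 -0.02 0 0.2 0.01 0; -0.42 0.04 -0.03 0 0.2 0 0; -0.42 0.03 -0.03 0 0.2 0 0; -0.34 0.04 -0.05 -0.01 0.21 0 0"

```text
time_s: 34.85
eef_pos: [0.5621, 0.1613, 0.1202]
eef_rot: [-0.501, 0.501, -0.499, 0.499]
wrist_force: [-0.2, -0.4, -4.5]
opening: 0.548
```

Call:
apply_moves --plan "0 0 0 0 0 0 0; 0 0 0 0 0 0 0; 0 0 0 0 0 0 0; 0 0 0 0 0 0 0; 0 0 0 0 0 0 0"

```text
time_s: 35.35
eef_pos: [0.5625, 0.1594, 0.1202]
eef_rot: [-0.501, 0.501, -0.499, 0.499]
wrist_force: [0.1, -0.4, -4.3]
opening: 0.545
```

```bash
python3 look.py w11; python3 - <<'E'
from bench import ctrl
from h import *
plan(ctrl.get_obs(),[.562,.160,.053],down(np.radians(-89.7)),5,0)
E
```

```text
35.35 [0.5625 0.1594 0.1202] [[0.004, 0.0, 1.0], [-1.0, -0.0, 0.004], [0.0, -1.0, 0.0]] 0.54506285271713 [ 0.05 -0.43 -4.3 ] [-0.004 -0.062  0.027]
0 0.27 0 0 0 0 0; 0 0.27 0 0 0 0 0; -0.01 0.27 -0.01 0 -0.01 0 0; 0 0.27 0 0 0 0 0; 0 0.26 0 0 0 0 0
```

View pics/w11.png

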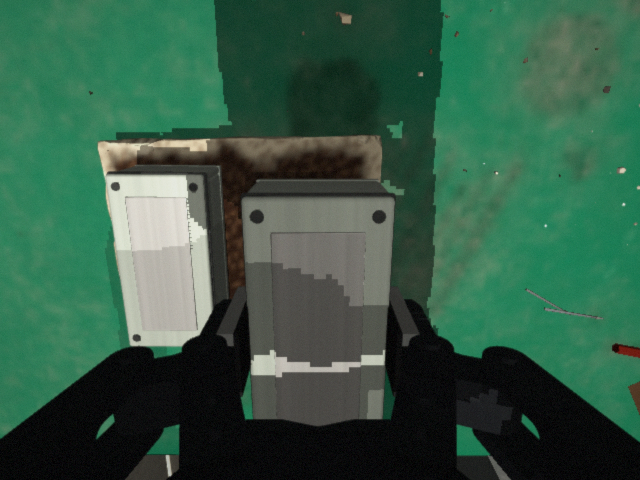

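```bash
python3 - <<'E'
import pickle
from h import *
c=pickle.load(open("pics/w11.pkl","rb"))
print("tile corner",ray(c,(382,137),.022),"w1",ray(c,(207,173),.060),ray(c,(106,173),.06),"tin far",ray(c,(318,196),.134))
E
```

```text
tile corner [0.62156925 0.1220891  0.022     ] w1 [0.60623409 0.21210015 0.06      ] [0.6059635  0.26103375 0.06      ] tin far [0.61036192 0.15847045 0.134     ]
```

Call:
apply_moves --plan "0 0.3 -0.01 0 0 0 0; 0 0.3 -0.01 0 0 0 0; 0 0.3 -0.01 0 -0.01 0 0; 0 0.3 0 0 0 0 0; 0 0.15 0 0 0 0 0"

```text
time_s: 35.9
eef_pos: [0.5591, 0.1599, 0.0498]
eef_rot: [-0.5, 0.503, -0.499, 0.498]
wrist_force: [-0.2, -0.1, -4.1]
opening: 0.545
```

Call:
apply_moves --plan "0 0 0 0 0 0 0; 0 0.02 0 0 0 0 0; 0 0.02 0 0 0 0 0; 0 0.02 0 0 0 0 0; 0 0 0 0 0 0 0"

```text
time_s: 36.4
eef_pos: [0.561, 0.1601, 0.0501]
eef_rot: [0.502, -0.501, 0.498, -0.499]
wrist_force: [-0.2, 0.4, -4.0]
opening: 0.552
```

Call:
apply_moves --plan "0 0.02 0 0 0 0 0; 0 0.02 0 0 0 0 0; 0 0 0 0 0 0 0; 0 0 0 0 0 0 0; 0 0 0 0 0 0 0"

```text
time_s: 36.9
eef_pos: [0.5608, 0.1601, 0.0479]
eef_rot: [-0.501, 0.502, -0.498, 0.499]
wrist_force: [-1.5, -0.5, 0.2]
opening: 0.549
```

Call:
apply_moves --plan "0 0.01 0 0 0 0 0; 0 0.01 0 0 0 0 0; 0 0.01 0 0 0 0 0; 0 0 0 0 0 0 0; 0 0 0 0 0 0 0"

```text
time_s: 37.4
eef_pos: [0.5608, 0.1601, 0.0478]
eef_rot: [-0.501, 0.502, -0.498, 0.499]
wrist_force: [-7.3, -1.5, 13.1]
opening: 0.549
```

Call:
apply_moves --plan "0 0 0 0 0 0 0.6; 0 0 0 0 0 0 0.63; 0 0 0 0 0 0 0.68; 0 0 0 0 0 0 0.68; 0 0 0 0 0 0 0.68"

```text
time_s: 37.9
eef_pos: [0.5607, 0.16, 0.046]
eef_rot: [-0.501, 0.502, -0.498, 0.499]
wrist_force: [0.2, 0.5, -0.1]
opening: 0.679
```

Call:
apply_moves --plan "0 -0.2 0 0 0 0 0.68; 0 -0.4 0 0 0 0 0.68; 0 -0.6 0 0 0 0 0.68; 0 -0.7 0 0 0 0 0.68; 0 -0.7 0 0 0 0 1"

```text
time_s: 38.4
eef_pos: [0.5605, 0.1601, 0.178]
eef_rot: [-0.501, 0.502, -0.498, 0.499]
wrist_force: [0.9, -0.2, -0.7]
opening: 0.832
```

Call:
apply_moves --plan "0.3 0 -0.5 0 0 0 1; 0.4 0 -0.5 0 0 0 1; 0.5 0 -0.5 0 0 0 1; 0.5 0 -0.3 0 0 0 1; 0 0 0 0 0 0 1"

```text
time_s: 38.9
eef_pos: [0.4698, 0.0728, 0.1768]
eef_rot: [-0.501, 0.501, -0.499, 0.499]
wrist_force: [1.0, 0.5, -0.4]
opening: 0.996
```

```bash
python3 look.py w12; python3 - <<'E'
from bench import ctrl
import cv2,numpy as np
a=ctrl.camera("top");b=ctrl.camera("side")
cv2.imwrite("pics/top12.png",a[:,:,::-1]);cv2.imwrite("pics/side12.png",b[:,:,::-1])
for n in("top","side"):
  for t in("weight_a","cup","bangle"):
    for d in ctrl.recognise(n,t): print(n,t,d)
E
```

```text
38.9 [0.4698 0.0728 0.1768] [[0.004, -0.0, 1.0], [-1.0, -0.001, 0.004], [0.001, -1.0, -0.0]] 0.995880661282882 [ 0.97  0.54 -0.36] [-0.011 -0.018  0.029]
top weight_a {'point': [0.5691, -0.346, 0.043], 'score': 0.75}
top cup {'point': [0.4209, 0.1857, 0.0455], 'score': 0.67}
top bangle {'point': [0.4241, -0.2749, 0.0197], 'score': 0.64}
side weight_a {'point': [0.562, 0.1362, 0.0559], 'score': 0.95}
side weight_a {'point': [0.5699, -0.3624, 0.0441], 'score': 0.8}
side weight_a {'point': [0.5597, 0.2221, 0.0632], 'score': 0.64}
side cup {'point': [0.417, 0.1409, 0.0331], 'score': 0.65}
side bangle {'point': [0.4196, -0.2822, 0.0128], 'score': 0.87}
```

View pics/top12.png

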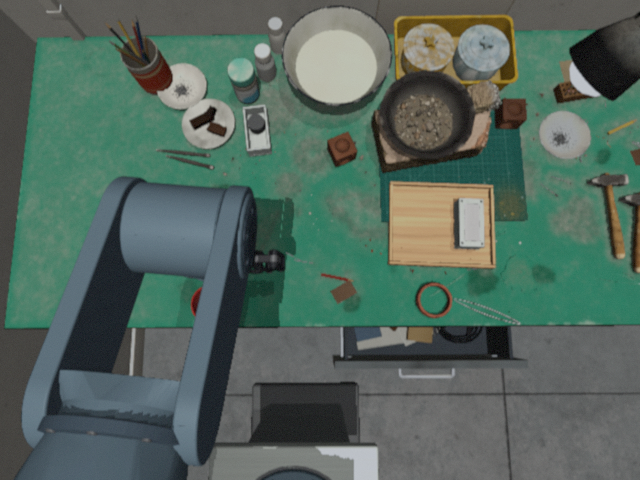

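View pics/side12.png

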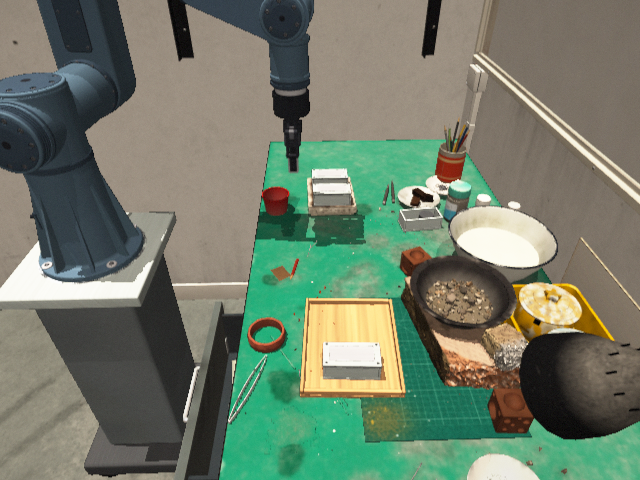

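```bash
python3 - <<'E'
from bench import ctrl
print(ctrl.hand_in())
E
```

```text
the job is handed in; nothing more can be done
None
```

All three weights are tested and set down, and the job is handed in at about 39 s of the 72 s allowed. Hand-in gives no verdict. I tilted each weight about 27° both ways before placing it.

| Weight (starting place) | Moment, levelled after each tilt | Result | Where it is now |
|---|---|---|---|
| Near, right | about 0.05 N m both times | solid | kiln tile |
| Near, left | +0.094, then −0.068 N m (shift 0.16) | loose | wooden tray |
| Far | 0.033, then 0.021 N m | solid | kiln tile |

- **First weight:** single moment readings were noisy (spread about 0.035 N m) and didn't settle it. I tilted that one again and averaged the readings. Its second average was 0.066 N m, because it included the arm still swinging, and it settled near 0.05.
- **Placing:** the set-down forces stayed under about 15 N. The last side picture shows two weights side by side on the tile and one in the tray, all lid up, with the gripper clear.
- **Cup and bangle:** neither was touched, and the side picture shows the cup where it was.
- **Checks that disagreed:** in the last top picture the arm hid the tile and most of the cup. The detector there missed the tile weights and put the cup about 2 cm off in y. The side camera put it within 2 mm of its first reading, so I trusted that one.

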